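# Hardness check of a rubber heel on the dome block

## Robot

A 6-joint arm with a two-finger parallel gripper is mounted at the origin on the work surface. World frame = base frame: x ahead of the robot, y to its left, z up, the work surface at z = 0. Lengths are in m, angles in rad, forces in N, time in s.
With the tool pointing down it reaches from about 0.3 to 0.875 m from the base axis. Payload 6.4 kg.
Tool frame: the origin (TCP) lies midway between the tips of the shut fingers; the grasp point (between the pads) lies 19 mm behind it; z points along the fingers, y is the line along which they close (so a half turn about z gives the same grasp; the last joint's range is limited). The gripper opens to 85 mm and grips with 20 to 120 N. Pads are 22 mm wide; open, the fingers measure 114 mm over their backs; the gripper's body (76 mm by 85 mm) begins 54 mm behind the grasp point. The pads swing forward as they close: fully open they stand 13 mm farther back than shut.
Start: joints at [-1.335, 0.181, 1.607, -0, 1.354, -0.206], TCP at [0.246, -0.52, 0.231] pointing down, gripper open.
Joint ranges: [-2.99, 2.99], [-0.89, 2.07], [0.3, 2.58], [-1.14, 4.28], [0, 2.63], [-3.12, 3.12]. Speed limits (rad/s): [2.57, 2.57, 3.01, 3.14, 3.14, 3.14].

## Interface

Orientations are given as a unit quaternion [w, x, y, z].
In Python, from bench import get_obs, camera, hand_in gives the robot as it stands.
- The arm moves only by the tool carry_out, never from a script. Its argument "plan" is a list that holds one entry, the list of rows, each a list of 7 numbers: the shift along the world's x, y, z in m, then the turn, a rotation vector about the world's x, y, z in rad, then the opening, from 0 (shut) to 1 (fully open). In form: [[[x, y, z, rx, ry, rz, hand], ...]]. A call has exactly 5 rows; each row is the pose to reach, as a shift and turn from the pose commanded when the call began; what a row does not reach only later rows make up. A row lasts 1/12 s, in which the tool goes at most 41.7 mm and 7.16 degrees, less where a joint would pass 70% of its speed; a pose out of reach is approached as far as the arm can. A call with a gripper value outside its range is refused whole. The fingers move at their own pace and stop on an object; the grip force is fixed at half the most. Time passes only in rows, so rows that repeat a pose let the fingers close, or fill a call up. It gives the time, the measured TCP pose, the force, the opening and the grip force at its end, in the units of the state.
- get_obs(): the state, without advancing time (a new reading comes with each control period).
- camera(name): name is "scene" or "top" or "wrist"; returns a dict with "pixels" (420x560x3 uint8, red, green, blue), "z_map" (420x560 float32, m along the optical axis (not along the pixel's ray), 0 where there is no reading), "camera_matrix" (3x3 intrinsics, pixels), "k1" (the pictures are not rectified: a ray, as slopes to the right and down, at radius r is drawn at 1 + k1 r^2 times it, then the intrinsics apply), "cam_to_world" (4x4, takes a point from camera to world coordinates). Camera axes: x right, y up, looking along -z (the intrinsics and any distortion apply to the point x, -y, -z); pixel columns grow to the right and rows downward; lengths in m; the calibration is good to about 2 mm. A picture is of the moment at which its call begins.
- hand_in(): hands the job in; it is judged then, once.
The state is a dict: "time_s": time; "q": joint angles; "dq": joint speeds; "joint_efforts": joint torques, N m; "eef_pos": TCP position; "eef_rot": TCP orientation; "wrist_force": force on the tool from outside, world axes, zero at the start; "torque": the same for the moment, N m; "opening": opening from 0.0 (shut) to 1.0 (fully open); "grasp_force": force on a finger pad.
Only numpy, scipy, OpenCV 4.12 (cv2) and the standard library are available. Lean on these libraries where they do the work, as an engineer would, in place of code of your own. Each camera call takes 0.05 s, during which the arm holds its last target. There are 200 camera calls.

## Task

Check the hardness of the thick rubber heel piece: balance it level on top of the round-topped wooden block with its chalk spot up and let go of it, then take the gauge out of its stand, hold it upright over the heel and press its spring tip gently on the chalk spot until the tip is pushed about half way in, never all the way. Finish while still holding the gauge like that in the gripper, with only the gauge touching the heel from above, and leave everything else on the bench where it is.

Things in the scene. Friction and masses are not known exactly. Their poses are not given: they have to be found in the camera images.
- heel: thick black rubber heel piece, loose, lying flat, about 60 g: 56 mm wide (its y), 51 mm long (its x), 16 mm thick; flat sides at y = +-28 mm from x = -23 to 0, rounded end of radius 28 mm towards +x. Origin: centre of the underside, straight below the chalk spot and the centre of mass; z up through the thickness.
- heel_spot (a point): centre of the pale chalk spot, 14 mm across, on the heel piece's top face, 16 mm above its underside
- dome: round-topped wooden block, fixed to the bench: cylinder 90 mm across and 35 mm high with a half ball of radius 45 mm on it, on a square foot 115 mm wide and 12 mm high. Origin: centre of the underside.
- dome_top (a point): highest point of the dome, 80 mm above the bench
- stand: square wooden stand, fixed to the bench, 80 x 80 x 55 mm, with an upright through-hole about 26 mm wide in the middle, in which the gauge stands. Origin: centre of the underside, z up.
- gauge: hand gauge, loose, 230 g, upright in the stand: aluminium body 42 (x) x 30 (y) x 60 mm high, round dial on its -x face (grip across y, 30 mm); below it a steel nose 22 mm across, 24 mm long, and a steel spring tip 8 mm across that stands out 18 mm more. Origin: centre of the aluminium body's underside, which rests on the stand's top; z up, away from the tip.
- gauge_tip (a point): rounded end of the gauge's spring tip; it moves with the tip. 42 mm below the gauge's origin when not pressed.
- plunger (a joint): how far the spring tip is pushed into the gauge, m: 0 free, 0.016 fully in. The spring gives about 1 N at the start of travel, 3.5 N half way (0.008) and 6 N fully in.
- small_heel: small thin black rubber heel piece without a spot, 38 x 36 x 7 mm; bystander
- tack_jar: glass jar, 44 mm across, 60 mm high; bystander
- spool: empty wooden spool standing upright, 36 mm across, 40 mm high; bystander
- polish_tin: flat round steel tin, 48 mm across, 20 mm high; bystander
- hammer: hammer lying at the left side of the bench; bystander
- brush: brush lying at the right side of the bench; bystander

How it is judged:
By the outcome, as a careful person would: the job done as asked, in the order asked, and still so for the second after the job is handed in, while the arm keeps its last pose, push and grip.
It also fails if it takes over 72 s, if anything falls off the work surface, if the arm or the gripper's body presses on something with over 40 N, if the wrist force passes 120 N, or if a joint passes its speed limit or range.

## Working session

There is one attempt and no reset: what is moved stays moved. The work goes in short steps, Python scripts to look and compute and a tool call to move; the robot and the scene stay as the last step left them, time stands still between calls to the robot, and variables do not carry over. Pictures are saved under pics/ and viewed, at most 12 in all, crops included, and the job is handed in when it is done.

Besides the shell and the picture viewer there is one more tool, called as a command line: name --argument value ..., lists and objects as JSON in quotes. carry_out: Moves the arm, as the interface text tells. Its arguments: {"type":"object","properties":{"plan":{"type":"array","items":{"type":"array","items":{"type":"array","items":{"type":"number"}}}}},"required":["plan"]}

```bash
mkdir -p pics
cat > h.py <<'E'
import numpy as np, cv2
from bench import get_obs, camera, hand_in
def world(c, uv, z=None):
    """pixels -> world, by depth map or plane z"""
    K=np.array(c["camera_matrix"]);T=np.array(c["cam_to_world"]);k1=c["k1"]
    uv=np.atleast_2d(np.array(uv,float))
    d=(uv-[K[0,2],K[1,2]])/[K[0,0],K[1,1]]
    s=d.copy()
    for _ in range(20): s=d/(1+k1*(s**2).sum(1,keepdims=True))
    ray=np.c_[s[:,0],-s[:,1],-np.ones(len(s))]
    if z is None:
        zz=c["z_map"][uv[:,1].round().astype(int),uv[:,0].round().astype(int)]
        return (ray*zz[:,None])@T[:3,:3].T+T[:3,3]
    r=ray@T[:3,:3].T
    t=(z-T[2,3])/r[:,2]
    return T[:3,3]+r*t[:,None]
def allw(c):
    v,u=np.mgrid[0:420,0:560]
    return world(c,np.c_[u.ravel(),v.ravel()]).reshape(420,560,3)
def save(c,name,crop=None,f=1):
    p=c["pixels"][:,:,::-1]
    if crop: p=p[crop[1]:crop[3],crop[0]:crop[2]]
    if f!=1: p=cv2.resize(p,None,fx=f,fy=f,interpolation=cv2.INTER_CUBIC)
    cv2.imwrite("pics/"+name,p)
E
python3 - <<'E'
from h import *
c=camera("top");s=camera("scene");save(c,"top1.png");save(s,"scene1.png")
print(c["cam_to_world"],s["cam_to_world"],c["camera_matrix"],c["k1"]);print(get_obs())
E
```

```text
[[-7.32011255e-04  9.94945011e-01 -1.00418573e-01  4.23558901e-01]
 [-9.99797450e-01  1.29152974e-03  2.00845719e-02  2.43966791e-02]
 [ 2.01127382e-02  1.00412936e-01  9.94742540e-01  1.17542778e+00]
 [ 0.00000000e+00  0.00000000e+00  0.00000000e+00  1.00000000e+00]] [[ 0.24009074 -0.50622744  0.82830563  1.74253518]
 [ 0.97072842  0.13094822 -0.20134274 -0.26876754]
 [-0.00653993  0.85240034  0.52284882  0.82896442]
 [ 0.          0.          0.          1.        ]] [[430.93455258   0.         283.37377504]
 [  0.         430.93455258 213.29861587]
 [  0.           0.           1.        ]] -0.0286067036712992
{'time_s': 0.1, 'q': array([-1.33526802e+00,  1.81483793e-01,  1.60789006e+00, -4.76997568e-05,
        1.35379633e+00, -2.06292010e-01]), 'dq': array([-1.46691517e-03, -4.20703503e-05, -2.58166135e-03,  1.57227516e-03,
        7.29631560e-04,  2.55128987e-03]), 'joint_efforts': array([ 2.35923808e-04, -4.45876980e+01, -3.52235878e+01, -3.44085147e-04,
        4.13228525e-03, -1.23991899e-06]), 'eef_pos': array([ 0.24575109, -0.51929526,  0.23047333]), 'eef_rot': array([-7.88337415e-04,  9.75696989e-01,  2.19122714e-01, -3.48138308e-05]), 'wrist_force': array([-0.63738552,  0.75646529,  0.32043357]), 'torque': array([-0.01967808,  0.07786053, -0.01716758]), 'grasp_force': 0.0, 'opening': 1.0008587508748843}
```

View pics/top1.png

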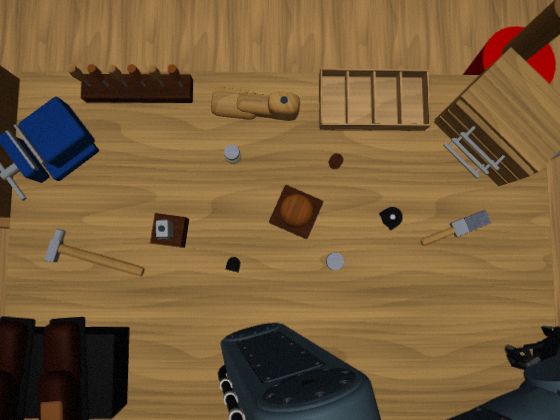

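View pics/scene1.png

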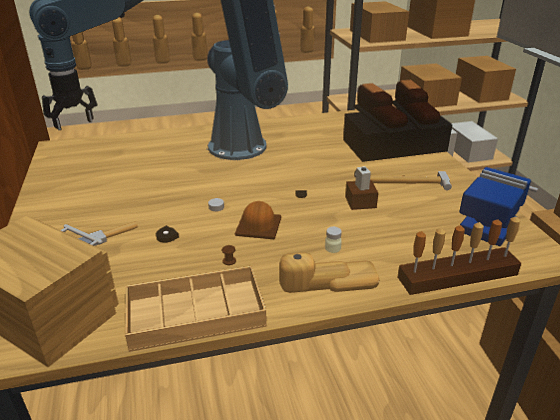

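The top view shows the heel with its spot at (391,217), the dome at (297,210), the stand and gauge at (170,230), the small heel at (233,264) and the tin at (335,260). The scene view agrees. Next I measure.

```bash
cat > m.py <<'E'
from h import *
c=camera("top"); p=c["pixels"].astype(int); W=allw(c)
def big(m,off):
    n,l,st,ce=cv2.connectedComponentsWithStats(m.astype(np.uint8)); i=1+np.argmax(st[1:,4]); v,u=np.nonzero(l==i); return np.c_[u+off[0],v+off[1]]
# heel
x0,y0,x1,y1=370,195,415,240
sub=p[y0:y1,x0:x1]
hp=big(sub.max(2)<60,(x0,y0)); sp=big((sub.min(2)>120),(x0,y0))
S=world(c,sp,.016).mean(0); H=world(c,hp,.016)
print("spot",S,len(sp),"depth",np.median(world(c,sp)[:,2]),"dark n",len(hp))
allp=np.r_[hp,sp].astype(np.float32)
hull=cv2.convexHull(world(c,allp,.014)[:,:2].astype(np.float32)*1000)
print("heel minrect mm",cv2.minAreaRect(hull)); 
ap=world(c,allp,.014)[:,:2]; print("centroid",ap.mean(0),"->dir (deg) from centroid of spot",np.degrees(np.arctan2(*(S[:2]-ap.mean(0))[::-1])))
# dome by depth: sphere fit
sub=W[160:260,250:345].reshape(-1,3); q=sub[(sub[:,2]>.045)]
A=np.c_[2*q,np.ones(len(q))]; b=(q**2).sum(1); x=np.linalg.lstsq(A,b,rcond=None)[0]; print("sphere",x[:3],np.sqrt(x[3]+x[:3]@x[:3]),"ztop",q[:,2].max(),len(q))
# foot
y,xx=np.mgrid[0:420,0:560]
reg=(xx>250)&(xx<345)&(y>165)&(y<255)
m=reg&(p[:,:,0]<130)&(W[:,:,2]>.006)
v,u=np.nonzero(m); print("foot",cv2.minAreaRect((world(c,np.c_[u,v],.012)[:,:2]*1000).astype(np.float32)))
# stand & gauge
reg=(xx>135)&(xx<205)&(y>200)&(y<260)
m=reg&(abs(W[:,:,2]-.055)<.006); v,u=np.nonzero(m); print("stand",cv2.minAreaRect((W[m][:,:2]*1000).astype(np.float32)),m.sum(),W[m][:,2].mean())
m=reg&(W[:,:,2]>.105); v,u=np.nonzero(m); P=world(c,np.c_[u,v],.115); print("gauge",cv2.minAreaRect((P[:,:2]*1000).astype(np.float32)),P.mean(0),np.median(W[m][:,2]),m.sum())
print("table z",np.median(W[280:310,250:300,2]))
a=c["pixels"][190:245,370:415,::-1]; b=c["pixels"][200:255,145:200,::-1]
cv2.imwrite("pics/crop1.png",np.hstack([cv2.resize(a,(330,400)),cv2.resize(b,(400,400))]))
E
python3 m.py
```

```text
spot [ 0.5322315  -0.29606819  0.016     ] 16 depth 0.015079241153565848 dark n 327
heel minrect mm ((532.4650268554688, -293.9085693359375), (54.79094314575195, 56.30256271362305), 33.053565979003906)
centroid [ 0.5315749  -0.29271403] ->dir (deg) from centroid of spot -78.92405061600653
sphere [ 0.51384117 -0.01789857  0.62293509] 0.5592682000431105 ztop 1.175427775614053 866
foot ((553.5513916015625, -52.48744201660156), (182.9552001953125, 241.68936157226562), 88.58675384521484)
stand ((493.2831115722656, 303.8041076660156), (81.77596282958984, 80.25430297851562), 82.72581481933594) 650 0.05437767626253761
gauge ((495.54144287109375, 280.04266357421875), (128.65982055664062, 156.3420867919922), 9.519896507263184) [0.4912244  0.30081057 0.115     ] 0.1141594789537641 254
table z -0.0008432988845726852
```

View pics/crop1.png

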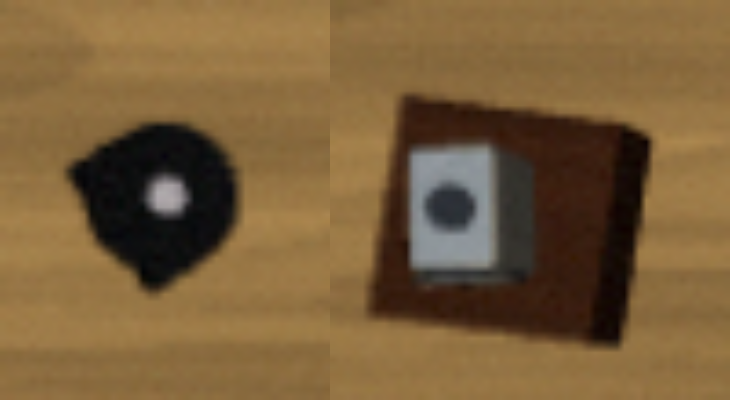

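The crop shows the heel's two back corners at lower left and the rounded end at upper right. Heel +x is at about -57°, so I need to close along about +33°. I'm moving above it for a wrist view and fixing the depth-hole masks at the same time.

carry_out --plan '[[[0.02,0.015,0,0,0,0.114,1],[0.04,0.03,0,0,0,0.228,1],[0.06,0.045,0,0,0,0.342,1],[0.08,0.06,0,0,0,0.456,1],[0.1,0.075,0,0,0,0.57,1]]]'

```text
time_s: 0.57
eef_pos: [0.3465, -0.4438, 0.2309]
eef_rot: [-0.0, 0.873, 0.487, 0.0]
wrist_force: [0.2, -0.4, 0.4]
opening: 0.999
grasp_force: 0.0
```

carry_out --plan '[[[0.02,0.015,0,0,0,0.114,1],[0.04,0.03,0,0,0,0.228,1],[0.06,0.045,0,0,0,0.342,1],[0.08,0.06,0,0,0,0.456,1],[0.1,0.075,0,0,0,0.57,1]]]'

```text
time_s: 0.98
eef_pos: [0.4466, -0.3687, 0.231]
eef_rot: [-0.0, 0.701, 0.713, 0.0]
wrist_force: [1.0, -1.1, 0.1]
opening: 0.997
grasp_force: 0.0
```

carry_out --plan '[[[0.02,0.015,0,0,0,0.114,1],[0.04,0.03,0,0,0,0.228,1],[0.06,0.045,0,0,0,0.342,1],[0.086,0.074,0,0,0,0.456,1],[0.086,0.074,0,0,0,0.565,1]]]'

```text
time_s: 1.4
eef_pos: [0.5352, -0.2909, 0.2309]
eef_rot: [-0.0, 0.473, 0.881, 0.001]
wrist_force: [-0.7, 0.0, -0.5]
opening: 0.999
grasp_force: 0.0
```

```bash
cat > m2.py <<'E'
from h import *
c=camera("top"); p=c["pixels"].astype(int); W=allw(c); ok=(c["z_map"]>0)&(W[:,:,2]<.2)
y,xx=np.mgrid[0:420,0:560]
reg=(xx>262)&(xx<335)&(y>175)&(y<245)
q=W[reg&ok&(W[:,:,2]>.045)]
A=np.c_[2*q,np.ones(len(q))]; b=(q**2).sum(1); x=np.linalg.lstsq(A,b,rcond=None)[0]; print("sphere",x[:3],np.sqrt(x[3]+x[:3]@x[:3]),"ztop",q[:,2].max(),len(q))
m=reg&ok&(W[:,:,2]>.005); v,u=np.nonzero(m); lo=m&(W[:,:,2]<.02); print("foot",cv2.minAreaRect((W[lo][:,:2]*1000).astype(np.float32)))
reg=(xx>145)&(xx<200)&(y>205)&(y<255)
m=reg&ok&(W[:,:,2]>.105); v,u=np.nonzero(m); P=world(c,np.c_[u,v],.115); print("gauge",cv2.minAreaRect((P[:,:2]*1000).astype(np.float32)),P.mean(0),m.sum())
o=get_obs();print(o["eef_pos"],o["eef_rot"],o["q"])
w=camera("wrist");save(w,"w1.png");np.save("w1.npy",w,allow_pickle=True)
E
python3 m2.py
```

```text
sphere [ 0.54662166 -0.03337875  0.03589477] 0.04343081048506699 ztop 0.08282695962286013 832
foot ((548.7510986328125, -33.74125671386719), (175.6196746826172, 158.40501403808594), 0.1749439239501953)
gauge ((491.5296936035156, 301.25250244140625), (44.716617584228516, 29.49728775024414), 1.466647982597351) [0.49193071 0.30167382 0.115     ] 230
[ 0.53360588 -0.29291389  0.23074963] [-3.73011567e-04  4.70034789e-01  8.82647700e-01  4.41970195e-04] [-6.97154553e-01  2.55730804e-01  1.51853351e+00  7.25830914e-04
  1.36824075e+00 -1.28943666e+00]
```

View pics/w1.png

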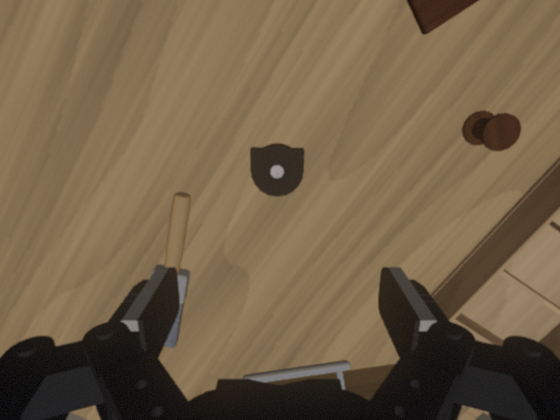

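The wrist view shows the heel at (277,170), its back edge level near row 149 and its sides vertical, so the yaw is nearly right. I'll refine the spot position and yaw from this picture.

```bash
cat > m3.py <<'E'
from h import *
c=np.load("w1.npy",allow_pickle=True).item(); p=c["pixels"].astype(int)
y,x=np.mgrid[0:420,0:560]; reg=(x>235)&(x<320)&(y>130)&(y<210)
m=(reg&((p.max(2)<62)|(p.min(2)>130))).astype(np.uint8)
n,l,st,ce=cv2.connectedComponentsWithStats(m); print(st[1:]); 
sp=reg&(p.min(2)>120)&(y<185)&(y>160); v,u=np.nonzero(sp); S=world(c,np.c_[u,v],.016).mean(0); print("spot",S,sp.sum(),u.mean(),v.mean())
i=1+np.argmax(st[1:,4])
# side edges between rows of back part
L=[];R=[]
for r in range(152,168):
    us=np.nonzero(l[r]==i)[0]; L.append((us.min()-.5,r)); R.append((us.max()+.5,r))
Lw=world(c,L,.014)[:,:2];Rw=world(c,R,.014)[:,:2]
for e in(Lw,Rw):
    f=cv2.fitLine(e.astype(np.float32),cv2.DIST_HUBER,0,.001,.001).ravel(); print("edge dir",np.degrees(np.arctan2(f[1],f[0])))
print("width",np.linalg.norm(Lw-Rw,axis=1), "mid",((Lw+Rw)/2)[[0,-1]])
o=get_obs();w,a,b,d=o["eef_rot"];print("tool y yaw",np.degrees(np.arctan2(b*b-a*a,2*a*b)))
E
python3 m3.py
```

```text
[[ 251  145   52   50 1992]
 [ 271  166   12   12  110]]
spot [ 0.53373064 -0.29817404  0.016     ] 123 276.650406504065 171.3089430894309
edge dir -53.950798
edge dir -54.9045
width [0.05411179 0.05416116 0.0542106  0.05426012 0.05326524 0.05331398
 0.05336279 0.05341168 0.05346066 0.05350971 0.05355885 0.05360807
 0.05365737 0.05370676 0.05481033 0.05380577] mid [[ 0.52241882 -0.28155574]
 [ 0.53169797 -0.29449467]]
tool y yaw 33.23294112645357
```

carry_out --plan '[[[-0.005,0.0025,-0.035,0,0,0.038,1],[-0.005,0.0025,-0.07,0,0,0.038,1],[-0.005,0.0025,-0.11,0,0,0.038,1],[-0.005,0.0025,-0.15,0,0,0.038,1],[-0.005,0.0025,-0.17,0,0,0.038,1]]]'

```text
time_s: 1.92
eef_pos: [0.5233, -0.2922, 0.0561]
eef_rot: [-0.003, 0.463, 0.886, 0.001]
wrist_force: [-1.2, 0.1, -0.6]
opening: 1.0
grasp_force: 0.0
```

carry_out --plan '[[[0,0,0,0,0,0,1],[0,0,0,0,0,0,1],[0,0,0,0,0,0,1],[0,0,0,0,0,0,1],[0,0,0,0,0,0,1]]]'

```text
time_s: 2.33
eef_pos: [0.5281, -0.2946, 0.0638]
eef_rot: [0.002, 0.461, 0.888, -0.001]
wrist_force: [0.2, -0.0, 0.3]
opening: 0.998
grasp_force: 0.0
```

Run:
```python
from h import *
o=get_obs();print(o["eef_pos"]);w,a,b,d=o["eef_rot"];print(o["eef_rot"],"tool y yaw",np.degrees(np.arctan2(b*b-a*a,2*a*b)))
w=camera("wrist");save(w,"w2.png")
```

```text
[ 0.52814295 -0.29462054  0.06379351]
[ 2.07789803e-03  4.60702512e-01  8.87552030e-01 -5.20850045e-04] tool y yaw 35.13496627187356
```

View pics/w2.png

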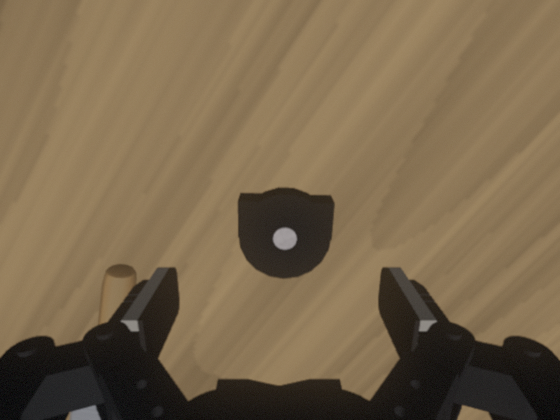

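The heel sits centred between the fingers, with the spot at (285,238). Now I descend and close.

carry_out --plan '[[[0,0.004,-0.018,0,0,0.008,1],[0,0.004,-0.036,0,0,0.008,1],[0,0.004,-0.05,0,0,0.008,1],[0,0.004,-0.058,0,0,0.008,1],[0,0.004,-0.062,0,0,0.008,1]]]'

```text
time_s: 2.8
eef_pos: [0.5264, -0.2889, -0.0018]
eef_rot: [-0.001, 0.457, 0.89, 0.0]
wrist_force: [-1.0, 0.4, -0.8]
opening: 1.001
grasp_force: 0.0
```

carry_out --plan '[[[0,0,0,0,0,0,1],[0,0,0,0,0,0,0.9],[0,0,0,0,0,0,0.8],[0,0,0,0,0,0,0.7],[0,0,0,0,0,0,0.6]]]'

```text
time_s: 3.22
eef_pos: [0.5278, -0.29, 0.0008]
eef_rot: [0.001, 0.457, 0.89, -0.0]
wrist_force: [-0.0, -0.5, 0.7]
opening: 0.638
grasp_force: 63.9
```

carry_out --plan '[[[0,0,0,0,0,0,0.4],[0,0,0,0,0,0,0.2],[0,0,0,0,0,0,0],[0,0,0,0,0,0,0],[0,0,0,0,0,0,0]]]'

```text
time_s: 3.63
eef_pos: [0.5278, -0.29, 0.0006]
eef_rot: [0.001, 0.457, 0.89, -0.0]
wrist_force: [-0.8, 0.3, 5.4]
opening: 0.635
grasp_force: 64.8
```

Run:
```python
from h import *
o=get_obs();print(o["eef_pos"],o["opening"],o["grasp_force"],o["wrist_force"]);w,a,b,d=o["eef_rot"];print(o["eef_rot"],"tool y yaw",np.degrees(np.arctan2(b*b-a*a,2*a*b)))
w=camera("wrist");save(w,"w3.png")
```

```text
[ 0.52775064 -0.29003154  0.00062746] 0.6349293783213802 64.83382634818554 [-0.81875918  0.30475106  5.37776173]
[ 1.15186357e-03  4.56787467e-01  8.89575071e-01 -2.75499822e-04] tool y yaw 35.63995457659566
```

carry_out --plan '[[[0,0,0.01,0,0,0,0],[0,0,0.035,0,0,0,0],[0,0,0.07,0,0,0,0],[0,0,0.105,0,0,0,0],[0,0,0.13,0,0,0,0]]]'

```text
time_s: 4.1
eef_pos: [0.5275, -0.2897, 0.1328]
eef_rot: [0.001, 0.457, 0.89, -0.0]
wrist_force: [0.2, -1.6, -0.4]
opening: 0.637
grasp_force: 64.0
```

carry_out --plan '[[[0,0.02,0,0,0,0,0],[0,0.05,0,0,0,0,0],[0,0.08,0,0,0,0,0],[0,0.1,0,0,0,0,0],[0,0.1,0,0,0,0,0]]]'

```text
time_s: 4.52
eef_pos: [0.5262, -0.1852, 0.1294]
eef_rot: [-0.001, 0.455, 0.89, 0.001]
wrist_force: [0.3, -0.3, -0.4]
opening: 0.633
grasp_force: 64.0
```

```bash
cat > m4.py <<'E'
from h import *
from scipy.optimize import least_squares
for n in("top","scene"):
    c=camera(n); W=allw(c); ok=(c["z_map"]>0)
    d=np.hypot(W[:,:,0]-.547,W[:,:,1]+.033); q=W[ok&(d<.05)&(W[:,:,2]>.045)&(W[:,:,2]<.09)]
    f=lambda t:np.linalg.norm(q-[t[0],t[1],t[2]],axis=1)-.045
    r=least_squares(f,[.547,-.033,.035],loss="soft_l1",f_scale=.001); print(n,"dome",r.x,len(q),r.cost)
    if n=="top":
        q=W[ok&(d<.09)&(W[:,:,2]>.007)&(W[:,:,2]<.018)]; print("foot",cv2.minAreaRect((q[:,:2]*1000).astype(np.float32)))
        p=c["pixels"].astype(int); y,x=np.mgrid[0:420,0:560]
        m=((p[:,:,0]<105)&(x>262)&(x<330)&(y>178)&(y<245)).astype(np.uint8); nn,l,st,ce=cv2.connectedComponentsWithStats(m); i=1+np.argmax(st[1:,4]);v,u=np.nonzero(l==i)
        print("foot col",cv2.minAreaRect((world(c,np.c_[u,v],.012)[:,:2]*1000).astype(np.float32)),st[i])
    # held-spot
o=get_obs();T=o["eef_pos"];w=camera("wrist");p=w["pixels"].astype(int);y,x=np.mgrid[0:420,0:560]
m=((p.min(2)>125)&(x>240)&(x<330)&(y>215)&(y<400)).astype(np.uint8);nn,l,st,ce=cv2.connectedComponentsWithStats(m);print(st[1:],ce[1:])
for i in range(1,nn):
    if st[i,4]>60: print("spot",world(w,ce[i],T[2]+.0155)[0]-T, "depth",(world(w,ce[i])[0]-T))
print(T,o["eef_rot"],o["opening"],o["wrist_force"])
save(w,"w4.png",(160,150,420,400),2)
E
python3 m4.py
```

```text
top dome [ 0.5466599  -0.03330848  0.0336351 ] 834 0.0005345146200705944
foot ((546.3247680664062, -33.19908905029297), (114.83946228027344, 114.94633483886719), 66.46446990966797)
foot col ((546.0891723632812, -32.50706481933594), (115.15094757080078, 115.1086196899414), 66.1552505493164) [ 269  185   54   54 1231]
scene dome [ 0.54952489 -0.03524076  0.03580718] 510 0.0005031788561581581
[[262 296  33  29 726]] [[278.25344353 310.00688705]]
spot [ 0.00579102 -0.00935331  0.0155    ] depth [ 0.00552072 -0.00897392  0.01614933]
[ 0.52690805 -0.18868706  0.12979456] [ 2.32671307e-04  4.56047394e-01  8.89955445e-01 -1.60472493e-04] 0.6393472765193031 [ 0.37893733  0.18966769 -0.81604501]
```

View pics/w4.png

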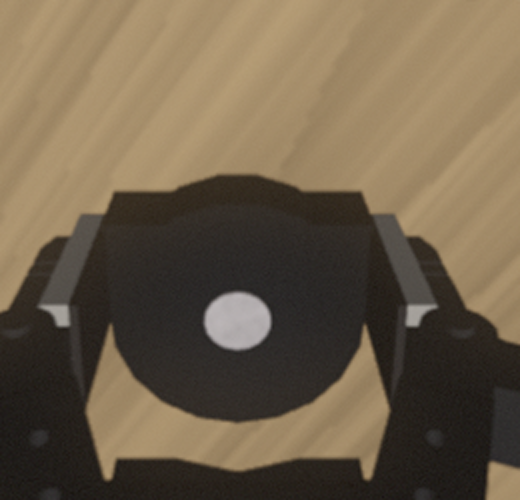

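The heel is held square, with the spot at about (278,310) in the full frame. I'll look for the dome in the same wrist camera so that calibration bias cancels, and check the heel's tilt.

```bash
cat > m5.py <<'E'
from h import *
from scipy.optimize import least_squares
def dome(c,t0=(.547,-.034,.035)):
    W=allw(c); ok=(c["z_map"]>0); d=np.hypot(W[:,:,0]-.547,W[:,:,1]+.034)
    q=W[ok&(d<.05)&(W[:,:,2]>.042)&(W[:,:,2]<.086)]
    if len(q)<200: return None,len(q)
    r=least_squares(lambda t:np.linalg.norm(q-t,axis=1)-.045,t0,loss="soft_l1",f_scale=.001); return r.x,len(q)
def heelplane(c,cen,zr):
    W=allw(c); ok=(c["z_map"]>0); d=np.hypot(W[:,:,0]-cen[0],W[:,:,1]-cen[1])
    q=W[ok&(d<.019)&(abs(W[:,:,2]-zr)<.008)]; A=np.c_[q[:,:2]-cen[:2],np.ones(len(q))]
    k=np.linalg.lstsq(A,q[:,2],rcond=None)[0]; return k,len(q)
if __name__=="__main__":
    w=camera("wrist");T=get_obs()["eef_pos"];print(T);print("dome wrist",dome(w))
    print("heel slopes,z",heelplane(w,T+[.0055,-.009,0],T[2]+.016))
    for n in("scene","top"):
        s=camera(n);W=allw(s);p=s["pixels"].astype(int)
        m=(p.min(2)>100)&(np.hypot(W[:,:,0]-T[0]-.005,W[:,:,1]-T[1]+.008)<.02)&(abs(W[:,:,2]-T[2]-.016)<.01)
        if m.sum(): v,u=np.nonzero(m);print(n,"spot",m.sum(),world(s,np.c_[u,v],T[2]+.0155).mean(0)-T)
E
python3 m5.py
```

```text
[ 0.52706492 -0.19007563  0.12973851]
dome wrist (array([ 0.54808501, -0.03464686,  0.03507383]), 13562)
heel slopes,z (array([-0.00195551,  0.00017946,  0.14578413]), 5245)
scene spot 13 [ 0.00441766 -0.00867447  0.0155    ]
```

carry_out --plan '[[[0.003,0.03,0,0,0,0,0],[0.006,0.065,0,0,0,0,0],[0.01,0.1,0,0,0,0,0],[0.013,0.135,0,0,0,0,0],[0.0155,0.155,0,0,0,0,0]]]'

```text
time_s: 5.23
eef_pos: [0.5422, -0.0321, 0.1292]
eef_rot: [-0.0, 0.457, 0.89, 0.0]
wrist_force: [-0.1, 0.1, -1.0]
opening: 0.632
grasp_force: 64.0
```

carry_out --plan '[[[0,0.006,0,0,0,0,0],[0,0.0093,-0.01,0,0,0,0],[0,0.0093,-0.025,0,0,0,0],[0,0.0093,-0.035,0,0,0,0],[0,0.0093,-0.04,0,0,0,0]]]'

```text
time_s: 5.65
eef_pos: [0.5411, -0.0261, 0.087]
eef_rot: [-0.001, 0.458, 0.889, -0.0]
wrist_force: [0.0, 0.7, -0.8]
opening: 0.641
grasp_force: 64.0
```

carry_out --plan '[[[0,0,0,0,0,0,0],[0,0,0,0,0,0,0],[0,0,0,0,0,0,0],[0,0,0,0,0,0,0],[0,0,0,0,0,0,0]]]'

```text
time_s: 6.07
eef_pos: [0.5429, -0.0253, 0.09]
eef_rot: [0.001, 0.457, 0.89, 0.0]
wrist_force: [-0.1, 0.6, -0.7]
opening: 0.636
grasp_force: 64.0
```

```bash
cat > m6.py <<'E'
from m5 import *
o=get_obs();T=o["eef_pos"];print(T,o["eef_rot"],o["wrist_force"])
w=camera("wrist");print("dome",dome(w));print("plane",heelplane(w,T+[.0055,-.009,0],T[2]+.016))
E
python3 m6.py
```

```text
[ 0.54287254 -0.02530054  0.08995074] [6.15361352e-04 4.56895145e-01 8.89520341e-01 1.08053191e-04] [-0.13874286  0.60656883 -0.72182737]
dome (array([ 0.54838142, -0.03527912,  0.03543306]), 8070)
plane (array([-1.34684147e-03, -6.37213664e-05,  1.05970816e-01]), 5264)
```

carry_out --plan '[[[0,-0.0006,-0.003,0,0,0,0],[0,-0.0006,-0.006,0,0,0,0],[0,-0.0006,-0.008,0,0,0,0],[0,-0.0006,-0.008,0,0,0,0],[0,-0.0006,-0.008,0,0,0,0]]]'

```text
time_s: 6.53
eef_pos: [0.5422, -0.0255, 0.081]
eef_rot: [-0.0, 0.457, 0.89, -0.0]
wrist_force: [0.4, -0.1, -1.5]
opening: 0.639
grasp_force: 64.2
```

carry_out --plan '[[[0,0,-0.001,0,0,0,0],[0,0,-0.001,0,0,0,0],[0,0,-0.001,0,0,0,0],[0,0,-0.001,0,0,0,0],[0,0,-0.001,0,0,0,0]]]'

```text
time_s: 6.95
eef_pos: [0.5424, -0.0256, 0.0805]
eef_rot: [0.0, 0.457, 0.89, 0.0]
wrist_force: [-1.1, -0.8, 2.6]
opening: 0.639
grasp_force: 64.4
```

```bash
python3 m6.py
```

```text
[ 0.54241727 -0.0255787   0.08047269] [5.92821532e-05 4.56773139e-01 8.89583214e-01 1.68626524e-05] [-1.14587977 -0.75895041  2.58117485]
dome (array([ 0.54859752, -0.03557342,  0.03608868]), 8304)
plane (array([-0.00153285, -0.00065243,  0.09651173]), 5264)
```

Contact at about 3 N and level. Now I release in small steps.

carry_out --plan '[[[0,0,0,0,0,0,0.62],[0,0,0,0,0,0,0.64],[0,0,0,0,0,0,0.65],[0,0,0,0,0,0,0.66],[0,0,0,0,0,0,0.67]]]'

```text
time_s: 7.42
eef_pos: [0.5423, -0.0256, 0.08]
eef_rot: [-0.0, 0.457, 0.89, -0.0]
wrist_force: [-0.1, -0.4, -0.3]
opening: 0.667
grasp_force: 0.0
```

carry_out --plan '[[[0,0,0,0,0,0,0.69],[0,0,0,0,0,0,0.71],[0,0,0,0,0,0,0.73],[0,0,0,0,0,0,0.76],[0,0,0,0,0,0,0.8]]]'

```text
time_s: 7.83
eef_pos: [0.5424, -0.0256, 0.0803]
eef_rot: [-0.0, 0.457, 0.89, -0.0]
wrist_force: [-0.3, 0.2, -0.1]
opening: 0.802
grasp_force: 0.0
```

```bash
python3 m6.py
python3 - <<'E'
from h import *
w=camera("wrist");save(w,"w5.png",(100,150,480,420),1.8)
E
```

```text
[ 0.54236158 -0.02559424  0.08025695] [-1.35645867e-05  4.56793307e-01  8.89572861e-01 -3.62992043e-06] [-0.28247487  0.21866923 -0.08747401]
dome (array([ 0.54852919, -0.03545629,  0.0358969 ]), 8700)
plane (array([-0.00391524, -0.00063523,  0.09658432]), 5269)
```

View pics/w5.png

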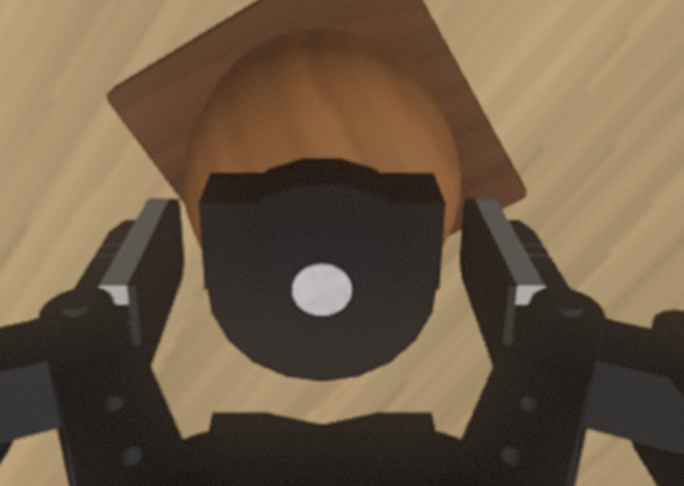

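The heel is balanced and level, with the spot centred at about (322,290) in the crop. I'm lifting away and heading for the gauge.

carry_out --plan '[[[0,0,0,0,0,0,0.9],[0,0,0,0,0,0,1],[0,0,0.01,0,0,0,1],[0,0,0.03,0,0,0,1],[0,0,0.06,0,0,0,1]]]'

```text
time_s: 8.35
eef_pos: [0.5403, -0.0251, 0.139]
eef_rot: [-0.003, 0.457, 0.89, -0.001]
wrist_force: [0.8, 0.5, -0.2]
opening: 1.002
grasp_force: 0.0
```

carry_out --plan '[[[0,0,0.03,0,0,0,1],[0,0,0.06,0,0,0,1],[0,0,0.09,0,0,0,1],[0,0,0.11,0,0,0,1],[0,0,0.11,0,0,0,1]]]'

```text
time_s: 8.77
eef_pos: [0.5451, -0.0262, 0.2569]
eef_rot: [0.005, 0.457, 0.89, 0.001]
wrist_force: [0.7, 0.2, 0.7]
opening: 0.999
grasp_force: 0.0
```

```bash
cat > m7.py <<'E'
from m5 import *
def spot(c,z,cen,r=.02):
    W=world(c,np.c_[np.tile(np.arange(560),420),np.repeat(np.arange(420),560)],z).reshape(420,560,3); p=c["pixels"].astype(int)
    m=(p.min(2)>110)&(np.hypot(W[:,:,0]-cen[0],W[:,:,1]-cen[1])<r)
    return (W[m].mean(0) if m.sum() else None),m.sum()
if __name__=="__main__":
    for n in("wrist","top","scene"):
        c=camera(n);print(n,spot(c,.096,[.548,-.035]),dome(c),heelplane(c,np.array([.548,-.035]),.096))
    print(get_obs()["eef_pos"])
E
python3 m7.py
```

```text
wrist (array([ 0.54782145, -0.03509705,  0.096     ]), np.int64(185)) (array([ 0.54819791, -0.03547261,  0.03535344]), 2339) (array([-0.00557913, -0.00425797,  0.09665679]), 1319)
top (None, np.int64(0)) (array([ 0.54758099, -0.03379087,  0.034763  ]), 237) (array([ 0.09932014, -0.176426  ,  0.09580268]), 19)
scene (array([ 0.54803654, -0.03298513,  0.096     ]), np.int64(12)) (array([ 0.54847433, -0.03503698,  0.03701494]), 461) (array([0.0078751 , 0.01706589, 0.09745476]), 67)
[ 0.54203173 -0.02550663  0.25024693]
```

carry_out --plan '[[[-0.004,0.03,0,0,0,0.1,1],[-0.009,0.065,0,0,0,0.21,1],[-0.015,0.1,0,0,0,0.33,1],[-0.02,0.135,0,0,0,0.45,1],[-0.025,0.165,0,0,0,0.57,1]]]'

```text
time_s: 9.33
eef_pos: [0.5157, 0.1412, 0.2484]
eef_rot: [-0.002, 0.185, 0.983, -0.0]
wrist_force: [0.4, 0.7, 0.8]
opening: 1.002
grasp_force: 0.0
```

carry_out --plan '[[[-0.005,0.035,0,0,0,0.1,1],[-0.01,0.065,0,0,0,0.2,1],[-0.015,0.1,0,0,0,0.3,1],[-0.025,0.13,0,0,0,0.38,1],[-0.025,0.14,0,0,0,0.407,1]]]'

```text
time_s: 9.75
eef_pos: [0.4894, 0.2828, 0.2483]
eef_rot: [-0.002, -0.018, 1.0, 0.0]
wrist_force: [-0.3, 0.5, 0.8]
opening: 1.001
grasp_force: 0.0
```

```bash
cat > m8.py <<'E'
from h import *
c=camera("wrist");save(c,"w6.png");W=allw(c);ok=c["z_map"]>0
d=np.hypot(W[:,:,0]-.492,W[:,:,1]-.301)
m=ok&(d<.045)&(abs(W[:,:,2]-.115)<.005); v,u=np.nonzero(m)
if len(u): print("gauge top",cv2.minAreaRect((W[m][:,:2]*1000).astype(np.float32)),W[m].mean(0),m.sum())
m=ok&(d<.07)&(abs(W[:,:,2]-.055)<.004); print("stand",m.sum(), cv2.minAreaRect((W[m][:,:2]*1000).astype(np.float32)) if m.sum() else 0)
o=get_obs();print(o["eef_pos"],o["eef_rot"],o["q"][5]);w,a,b,d=o["eef_rot"];print("tool y yaw",np.degrees(np.arctan2(b*b-a*a,2*a*b)))
E
python3 m8.py
```

```text
gauge top ((492.8191833496094, 301.7200927734375), (43.99824523925781, 29.494264602661133), 2.220179796218872) [0.49231851 0.30123522 0.11559916] 1667
stand 4151 ((494.6119689941406, 301.4149475097656), (80.07313537597656, 80.3738021850586), 82.48567199707031)
[0.4902203  0.28270935 0.24841606] [-1.71132496e-03 -1.76080712e-02  9.99843489e-01  1.55582491e-04] -1.2935896622038678
tool y yaw 92.01784358775126
```

View pics/w6.png

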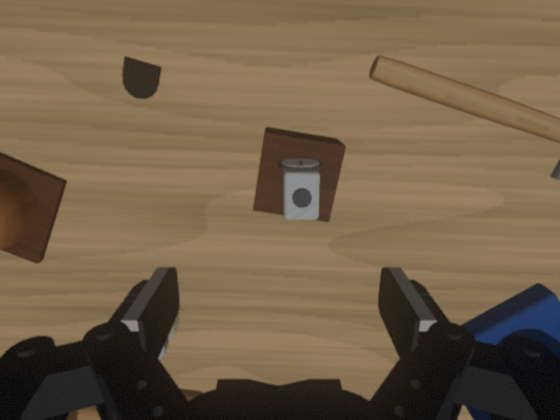

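The wrist view shows the gauge top at (302,195) with its dial towards the robot, and the tool yaw of 92° already matches. I descend and grip.

carry_out --plan '[[[0.003,0.019,-0.01,0,0,0.003,1],[0.003,0.019,-0.03,0,0,0.003,1],[0.003,0.019,-0.06,0,0,0.003,1],[0.003,0.019,-0.085,0,0,0.003,1],[0.003,0.019,-0.1,0,0,0.003,1]]]'

```text
time_s: 10.22
eef_pos: [0.4933, 0.2966, 0.1458]
eef_rot: [-0.003, -0.015, 1.0, -0.001]
wrist_force: [-1.8, -0.7, 0.0]
opening: 1.003
grasp_force: 0.0
```

carry_out --plan '[[[0,0,-0.02,0,0,0,1],[0,0,-0.045,0,0,0,1],[0,0,-0.065,0,0,0,1],[0,0,-0.078,0,0,0,1],[0,0,-0.078,0,0,0,1]]]'

```text
time_s: 10.63
eef_pos: [0.4927, 0.2965, 0.0682]
eef_rot: [-0.004, -0.015, 1.0, -0.001]
wrist_force: [-0.4, -0.2, -0.2]
opening: 0.996
grasp_force: 0.0
```

carry_out --plan '[[[0,0,0,0,0,0,1],[0,0,0,0,0,0,0.9],[0,0,0,0,0,0,0.8],[0,0,0,0,0,0,0.7],[0,0,0,0,0,0,0.6]]]'

```text
time_s: 11.05
eef_pos: [0.4961, 0.2987, 0.0734]
eef_rot: [0.001, -0.016, 1.0, 0.0]
wrist_force: [-0.6, -0.1, 0.3]
opening: 0.599
grasp_force: 0.0
```

Run:
```python
from h import *
o=get_obs();T=o["eef_pos"];print(T,o["eef_rot"],o["wrist_force"],o["opening"])
c=camera("wrist");W=allw(c);ok=c["z_map"]>0
m=ok&(np.hypot(W[:,:,0]-.492,W[:,:,1]-.301)<.045)&(abs(W[:,:,2]-.115)<.004);print(m.sum())
if m.sum(): print(cv2.minAreaRect((W[m][:,:2]*1000).astype(np.float32)),W[m].mean(0))
```

```text
[0.49607519 0.298688   0.07344306] [ 9.37976344e-04 -1.56228878e-02  9.99877470e-01  3.02294413e-04] [-0.58750218 -0.14741237  0.31707504] 0.5994926749130034
8893
((493.0243835449219, 298.351318359375), (80.14737701416016, 48.782989501953125), 67.02375793457031) [0.49029374 0.30085767 0.11511593]
```

carry_out --plan '[[[-0.002,0.003,-0.002,0,0,0,0.6],[-0.002,0.003,-0.002,0,0,0,0.6],[-0.002,0.003,-0.002,0,0,0,0.5],[-0.002,0.003,-0.002,0,0,0,0.42],[-0.002,0.003,-0.002,0,0,0,0.36]]]'

```text
time_s: 11.52
eef_pos: [0.4933, 0.3015, 0.0702]
eef_rot: [-0.0, -0.016, 1.0, 0.0]
wrist_force: [-0.6, 0.4, 0.4]
opening: 0.363
grasp_force: 0.3
```

carry_out --plan '[[[0,0,0,0,0,0,0.2],[0,0,0,0,0,0,0],[0,0,0,0,0,0,0],[0,0,0,0,0,0,0],[0,0,0,0,0,0,0]]]'

```text
time_s: 11.93
eef_pos: [0.4936, 0.3015, 0.0705]
eef_rot: [0.0, -0.016, 1.0, 0.0]
wrist_force: [0.4, 0.9, 1.7]
opening: 0.343
grasp_force: 59.5
```

Run:
```python
from h import *
o=get_obs();T=o["eef_pos"];print(T,o["eef_rot"],o["wrist_force"],o["torque"],o["opening"],o["grasp_force"])
c=camera("wrist");save(c,"w7.png")
```

```text
[0.49355219 0.30149577 0.07045535] [ 1.96292663e-04 -1.55854842e-02  9.99878513e-01  1.16246500e-04] [0.3733501  0.88296301 1.67170436] [ 0.10899227  0.00997894 -0.00763972] 0.3429488850108719 59.527820348739624
```

View pics/w7.png

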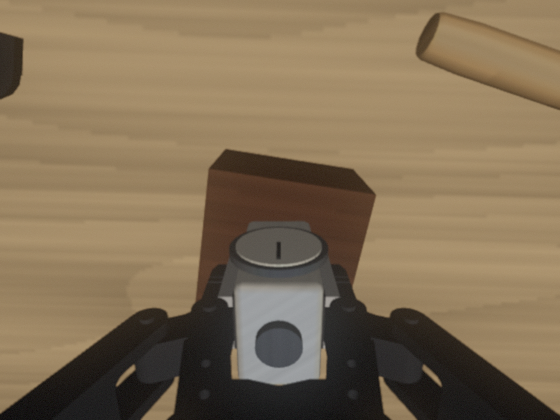

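The gauge is gripped squarely, with its dial clear of the pads. I lift it straight out and carry it near the heel.

carry_out --plan '[[[0,0,0.01,0,0,0,0],[0,0,0.03,0,0,0,0],[0,0,0.06,0,0,0,0],[0,0,0.09,0,0,0,0],[0,0,0.12,0,0,0,0]]]'

```text
time_s: 12.4
eef_pos: [0.4926, 0.301, 0.1914]
eef_rot: [-0.001, -0.016, 1.0, -0.0]
wrist_force: [-0.1, 0.1, -2.0]
opening: 0.346
grasp_force: 60.7
```

carry_out --plan '[[[0,0,0.01,0,0,0,0],[0.003,-0.02,0.01,0,0,0,0],[0.008,-0.05,0.01,0,0,0,0],[0.012,-0.085,0.01,0,0,0,0],[0.018,-0.12,0.01,0,0,0,0]]]'

```text
time_s: 12.82
eef_pos: [0.5102, 0.1804, 0.1992]
eef_rot: [-0.001, -0.016, 1.0, -0.0]
wrist_force: [0.9, -0.8, -1.5]
opening: 0.341
grasp_force: 60.8
```

carry_out --plan '[[[0.006,-0.035,0,0,0,0,0],[0.01,-0.065,0,0,0,0,0],[0.014,-0.095,0,0,0,0,0],[0.018,-0.11,0,0,0,0,0],[0.018,-0.11,0,0,0,0,0]]]'

```text
time_s: 13.23
eef_pos: [0.5294, 0.0681, 0.1994]
eef_rot: [-0.001, -0.014, 1.0, -0.001]
wrist_force: [-0.5, 0.1, -1.4]
opening: 0.347
grasp_force: 60.9
```

```bash
cat > m9.py <<'E'
from m7 import *
o=get_obs();T=o["eef_pos"];print(T,o["eef_rot"],o["wrist_force"],o["opening"],o["grasp_force"])
s=camera("scene");W=allw(s);ok=s["z_map"]>0
R=ok&(np.hypot(W[:,:,0]-T[0],W[:,:,1]-T[1])<.03)
for lo,hi in((-.058,-.041),(-.038,-.017),(-.012,.04)):
    q=W[R&(W[:,:,2]-T[2]>lo)&(W[:,:,2]-T[2]<hi)]
    if len(q): print(lo,len(q),"mean",q.mean(0)-T,"min",q.min(0)-T,"max",q.max(0)-T)
for n in("scene","top"):
    c=s if n=="scene" else camera(n);print(n,spot(c,.096,[.548,-.035]),heelplane(c,np.array([.548,-.035]),.096))
v,u=np.nonzero(R&(W[:,:,2]>T[2]-.06)); print(u.min(),u.max(),v.min(),v.max())
save(s,"s2.png",(180,110,330,240),4)
E
python3 m9.py
```

```text
[0.52942471 0.06805686 0.19938155] [-5.96975778e-04 -1.36373878e-02  9.99906658e-01 -5.83544893e-04] [-0.50869618  0.12923851 -1.41640554] 0.34727669200994404 60.925984382629395
-0.058 10 mean [ 0.00328828 -0.00104717 -0.04961088] min [-0.00323437 -0.00398518 -0.05474296] max [ 0.00817733  0.00163518 -0.04510189]
-0.038 44 mean [ 0.01102872 -0.00203216 -0.02761654] min [ 0.00178146 -0.01085944 -0.03661194] max [ 0.01945985  0.01086597 -0.01850009]
-0.012 299 mean [ 0.01689056 -0.00399841  0.01655865] min [-0.00583167 -0.0295765  -0.01188565] max [0.02948304 0.02643218 0.03991441]
scene (array([ 0.54803654, -0.03298513,  0.096     ]), np.int64(12)) (array([0.03647873, 0.00123399, 0.09709683]), 73)
top (array([ 0.54661391, -0.03275709,  0.096     ]), np.int64(21)) (array([0.01649595, 0.00511074, 0.09482784]), 179)
281 304 22 176
```

View pics/s2.png

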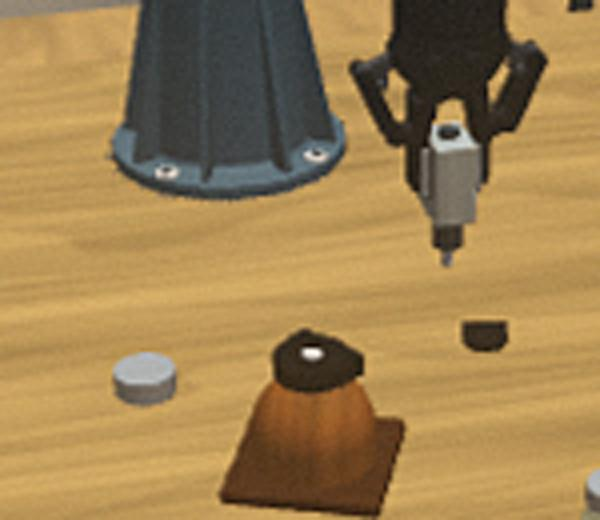

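The scene shows the gauge hanging upright with its tip at (291.7,175.5), and the heel is still balanced with its spot at (258,198). I'm moving over the spot.

carry_out --plan '[[[0.004,-0.025,0,0,0,0,0],[0.01,-0.055,0,0,0,0,0],[0.014,-0.08,0,0,0,0,0],[0.018,-0.097,0,0,0,0,0],[0.018,-0.102,0,0,0,0,0]]]'

```text
time_s: 13.75
eef_pos: [0.5477, -0.0316, 0.1999]
eef_rot: [-0.0, -0.015, 1.0, -0.0]
wrist_force: [-0.3, 0.2, -2.4]
opening: 0.344
grasp_force: 60.9
```

carry_out --plan '[[[0,0,-0.01,0,0,0,0],[0,0,-0.02,0,0,0,0],[0,0,-0.03,0,0,0,0],[0,0,-0.034,0,0,0,0],[0,0,-0.034,0,0,0,0]]]'

```text
time_s: 14.17
eef_pos: [0.5458, -0.0291, 0.164]
eef_rot: [-0.002, -0.016, 1.0, 0.001]
wrist_force: [-0.6, -0.2, -1.0]
opening: 0.346
grasp_force: 60.9
```

carry_out --plan '[[[0,0,0,0,0,0,0],[0,0,0,0,0,0,0],[0,0,0,0,0,0,0],[0,0,0,0,0,0,0],[0,0,0,0,0,0,0]]]'

```text
time_s: 14.58
eef_pos: [0.5476, -0.0306, 0.1667]
eef_rot: [0.0, -0.016, 1.0, -0.0]
wrist_force: [0.5, -0.2, -1.6]
opening: 0.347
grasp_force: 60.9
```

```bash
python3 m9.py
python3 - <<'E'
from h import *
s=camera("scene");w=camera("wrist")
a=cv2.resize(s["pixels"][160:230,225:295],(420,420),interpolation=cv2.INTER_CUBIC);b=cv2.resize(w["pixels"][180:420,160:400],(380,380));b=cv2.copyMakeBorder(b,0,40,0,0,cv2.BORDER_CONSTANT)
cv2.imwrite("pics/c8.png",np.hstack([a,b])[:,:,::-1])
E
```

```text
[ 0.54763772 -0.03064258  0.16674536] [ 4.13660057e-04 -1.55771032e-02  9.99878579e-01 -9.59914770e-05] [ 0.46664972 -0.17697339 -1.62457934] 0.3471158525555608 60.91114640235901
-0.058 10 mean [ 0.00407069 -0.00176231 -0.04792596] min [-0.00260357 -0.00502707 -0.05317381] max [ 0.00849143  0.0016189  -0.04270846]
-0.038 44 mean [ 0.01093013 -0.00120626 -0.02824647] min [ 0.00418639 -0.01063082 -0.03744454] max [ 0.01653037  0.00953402 -0.01864349]
-0.012 307 mean [ 0.01666214 -0.00275521  0.01683612] min [-0.00697774 -0.0291509  -0.0118759 ] max [0.02822441 0.02827487 0.03994741]
scene (array([ 0.54803654, -0.03298513,  0.096     ]), np.int64(12)) (array([-0.02323276, -0.00275365,  0.09756366]), 73)
top (None, np.int64(0)) (array([0., 0., 0.]), 0)
242 268 41 193
```

View pics/c8.png

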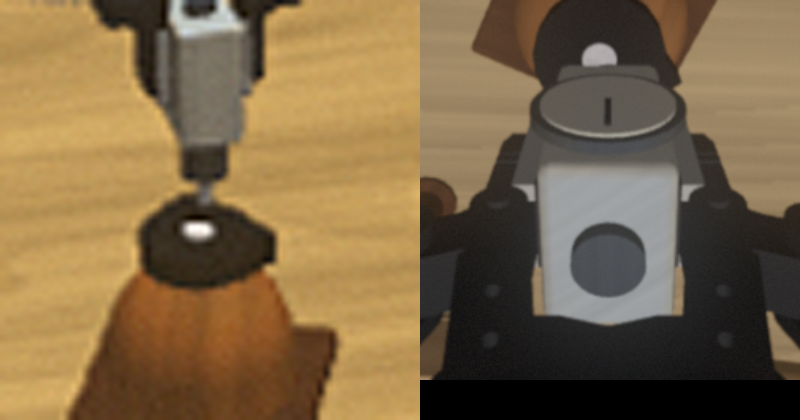

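The tip sits just right of the spot: tip end at scene (259.5,193.3) against spot (258,198.5). The wrist view agrees, so a few mm of -y are needed.

Run:
```python
from m7 import *
s=camera("scene");T=get_obs()["eef_pos"];zt=T[2]-.0575
print("T",T,"tip",world(s,[[259.3,193.0],[259.6,192.0]],zt),"spot",spot(s,.0963,[.548,-.034]))
p=s["pixels"].astype(int)
for v in range(185,202): print(v,p[v,252:268].min(1))
w=camera("wrist");print("wrist",spot(w,.0963,[.548,-.035]))
```

```text
T [ 0.54738597 -0.03068609  0.16638263] tip [[ 0.54400914 -0.02758631  0.10888263]
 [ 0.5388192  -0.02560259  0.10888263]] spot (array([ 0.54886827, -0.03355706,  0.0963    ]), np.int64(13))
185 [89 90 74 49 39 38 39 37 35 38 43 80 85 86 85 86]
186 [93 92 83 45 32 37 36 44 43 42 45 82 90 89 90 94]
187 [96 93 80 45 32 40 40 45 41 41 43 88 89 92 84 87]
188 [94 91 81 49 32 39 41 40 43 42 46 76 87 85 88 84]
189 [86 90 87 54 31 31 35 35 31 37 58 81 84 85 84 83]
190 [86 88 85 83 69 52 52 60 56 73 80 80 84 86 86 86]
191 [82 86 92 89 91 78 77 92 85 84 86 83 84 82 82 81]
192 [87 88 72 52 47 53 78 98 90 86 85 82 87 87 88 83]
193 [ 73  60  36  29  20  37  81 108  66  68  96  97  99  93  91  95]
194 [43 32 33 27 30 34 52 52 33 40 45 58 75 93 92 93]
195 [26 25 34 31 30 26 29 29 27 34 29 31 34 52 88 89]
196 [33 28 27 14 12  7  8 12 19 26 27 32 29 29 49 76]
197 [ 31  34  23  86 192 210 206 173  78  19  28  37  37  33  31  39]
198 [ 33  29  24 103 212 230 232 233 131  34  28  32  28  35  31  29]
199 [ 30  35  26  46 111 146 154 123  67  25  31  37  30  32  35  35]
200 [33 28 31 22 24 46 56 25 21 32 29 27 35 35 26 30]
201 [35 34 35 36 31 33 28 28 32 38 34 38 37 31 23 28]
wrist (array([ 0.54636101, -0.03506825,  0.0963    ]), np.int64(253))
```

carry_out --plan '[[[0,-0.0045,0,0,0,0,0],[0,-0.0045,0,0,0,0,0],[0,-0.0045,-0.003,0,0,0,0],[0,-0.0045,-0.005,0,0,0,0],[0,-0.0045,-0.007,0,0,0,0]]]'

```text
time_s: 15.3
eef_pos: [0.5472, -0.0351, 0.1589]
eef_rot: [-0.0, -0.016, 1.0, 0.0]
wrist_force: [0.3, 0.0, -2.5]
opening: 0.345
grasp_force: 60.9
```

carry_out --plan '[[[0,0,0,0,0,0,0],[0,0,0,0,0,0,0],[0,0,0,0,0,0,0],[0,0,0,0,0,0,0],[0,0,0,0,0,0,0]]]'

```text
time_s: 15.72
eef_pos: [0.5475, -0.0351, 0.1594]
eef_rot: [0.0, -0.016, 1.0, -0.0]
wrist_force: [0.1, -0.3, -2.7]
opening: 0.343
grasp_force: 60.9
```

Run:
```python
from m7 import *
f=[]
for i in range(6): s=camera("scene");o=get_obs();f.append(o["wrist_force"][2])
print(o["eef_pos"],np.round(f,2)); p=s["pixels"].astype(int)
for v in range(188,202): print(v,p[v,250:268].min(1))
print(spot(s,.0963,[.548,-.034]))
```

```text
[ 0.54737542 -0.03509433  0.15931816] [-1.85 -0.97 -1.46 -2.21 -2.49 -2.57]
188 [86 96 93 62 34 30 34 38 42 38 38 66 85 81 88 86 88 84]
189 [90 93 95 58 37 35 40 39 40 43 38 58 86 85 82 87 87 84]
190 [90 86 92 59 31 35 42 40 40 43 41 66 82 84 87 82 85 84]
191 [81 87 89 62 40 28 38 40 45 40 32 78 86 84 85 83 85 77]
192 [83 87 88 93 53 34 34 40 45 54 70 90 83 84 89 89 91 86]
193 [91 87 75 58 36 26 58 87 80 54 61 78 95 97 97 92 95 92]
194 [98 75 47 32 29 25 71 92 89 47 35 37 47 56 78 89 95 92]
195 [60 42 32 25 32 26 67 92 92 42 19 28 26 31 36 55 85 93]
196 [33 32 32 29 34 17 23 43 37 15 19 29 33 26 26 28 53 75]
197 [ 32  32  28  33  23  88 190 207 204 175  76  25  24  31  36  33  37  45]
198 [ 27  33  30  30  22 100 214 229 233 235 132  30  31  34  35  34  29  22]
199 [ 38  30  35  26  25  46 111 142 156 126  64  27  36  27  34  31  33  40]
200 [31 28 37 36 33 28 26 52 52 28 23 29 35 31 32 35 33 23]
201 [31 30 37 35 31 33 27 23 28 24 33 32 35 30 37 34 24 22]
(array([ 0.54886827, -0.03355706,  0.0963    ]), np.int64(13))
```

Laterally the tip (column 257.1) is now over the spot (257.4). I press slowly in two stages.

carry_out --plan '[[[0.0007,0,-0.001,0,0,0,0],[0.0007,0,-0.0025,0,0,0,0],[0.0007,0,-0.004,0,0,0,0],[0.0007,0,-0.0055,0,0,0,0],[0.0007,0,-0.007,0,0,0,0]]]'

```text
time_s: 16.43
eef_pos: [0.5481, -0.0351, 0.1521]
eef_rot: [-0.0, -0.016, 1.0, -0.0]
wrist_force: [-0.1, -0.1, -1.0]
opening: 0.344
grasp_force: 60.9
```

carry_out --plan '[[[0,0,-0.001,0,0,0,0],[0,0,-0.002,0,0,0,0],[0,0,-0.003,0,0,0,0],[0,0,-0.003,0,0,0,0],[0,0,-0.003,0,0,0,0]]]'

```text
time_s: 16.85
eef_pos: [0.5482, -0.0351, 0.1494]
eef_rot: [0.0, -0.016, 1.0, -0.0]
wrist_force: [-0.3, -0.0, 0.6]
opening: 0.344
grasp_force: 61.0
```

```bash
cat > m10.py <<'E'
from m7 import *
f=[]
for i in range(10): s=camera("scene");o=get_obs();f.append(np.r_[o["wrist_force"],o["torque"]])
print(o["eef_pos"],np.round(np.mean(f,0),2),np.std(f,0)[2])
print(spot(s,.0963,[.548,-.034]),heelplane(s,np.array([.548,-.035]),.096))
w=camera("wrist");W=allw(w);q=W[(w["z_map"]>0)&(np.hypot(W[:,:,0]-.548,W[:,:,1]+.035)<.03)&(abs(W[:,:,2]-.096)<.006)]
A=np.c_[q[:,:2]-[.548,-.035],np.ones(len(q))];print("wrist plane",np.linalg.lstsq(A,q[:,2],rcond=None)[0],len(q))
E
python3 m10.py
```

```text
[ 0.54813995 -0.03512416  0.1493577 ] [ 0.13 -0.26  0.22 -0.01 -0.01 -0.  ] 0.3311861998417501
(array([ 0.54983086, -0.03224556,  0.0963    ]), np.int64(9)) (array([-0.02056355, -0.00393688,  0.09731712]), 67)
wrist plane [0.00367541 0.00438134 0.09646288] 3347
```

Force (about 2.3 N) and travel (about 4.4 mm) agree, and the heel is still level. I go 3.6 mm further.

carry_out --plan '[[[0,0,-0.001,0,0,0,0],[0,0,-0.002,0,0,0,0],[0,0,-0.003,0,0,0,0],[0,0,-0.0036,0,0,0,0],[0,0,-0.0036,0,0,0,0]]]'

```text
time_s: 17.82
eef_pos: [0.5481, -0.0351, 0.1456]
eef_rot: [-0.0, -0.016, 1.0, -0.0]
wrist_force: [-0.4, 0.3, 1.7]
opening: 0.344
grasp_force: 61.1
```

carry_out --plan '[[[0,0,0,0,0,0,0],[0,0,0,0,0,0,0],[0,0,0,0,0,0,0],[0,0,0,0,0,0,0],[0,0,0,0,0,0,0]]]'

```text
time_s: 18.23
eef_pos: [0.5481, -0.0351, 0.1457]
eef_rot: [0.0, -0.016, 1.0, -0.0]
wrist_force: [-0.0, 0.2, 0.3]
opening: 0.341
grasp_force: 61.1
```

```bash
python3 m10.py
python3 - <<'E'
from h import *
s=camera("scene");save(s,"f.png",(200,130,310,230),5)
E
```

```text
[ 0.5481028  -0.03509462  0.14571937] [ 0.02 -0.06  1.37 -0.04 -0.04  0.01] 0.5147294974637598
(array([ 0.55034408, -0.03267339,  0.0963    ]), np.int64(9)) (array([ 0.07072351, -0.02064794,  0.09703588]), 57)
wrist plane [0.0054669  0.00429388 0.09641584] 3273
```

View pics/f.png

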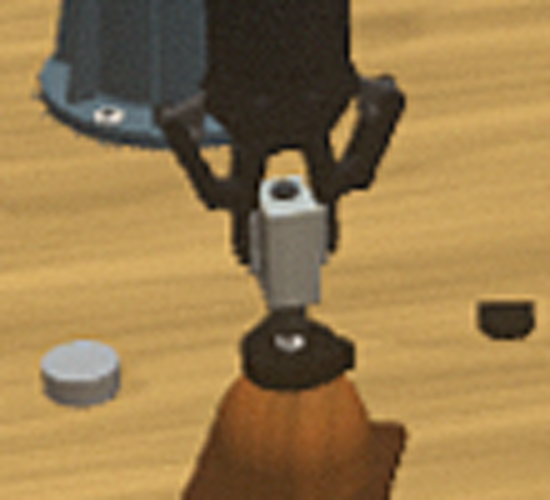

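The tip is on the chalk spot, at about (289,338) in the crop. The heel is level to about 0.3°, the travel is about 8 mm and the force about 3.4 N.

```bash
python3 -c "
from bench import hand_in
print(hand_in())"
```

```text
the job is handed in; nothing more can be done
None
```

I handed the job in with the heel balanced level (about 0.3°) on the dome and the gauge, still in the gripper, pressing its chalk spot at about half travel (roughly 8 mm, 3.4 N); the hand-in returned no verdict.

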